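Change the touch mixer over from tubes to the round flask and hold the flask down in it

TASK

The touch mixer on the glaze bench still has its four-tube insert in the sprung ring cradle: lift the insert out and put it back, fully home, in its own slot of the wooden accessory rack (the empty slot that it fits closely, marked with four dots; not the wider empty one). Then take the stoppered round flask from its cork ring, set it upright in the mixer's ring cradle and press it firmly down against the spring, most of the way to the stop, as one does to start a touch mixer. The program finishes while you are still holding the flask pressed down like that; leave the single-tube plug, the vase, the jar and the brush alone.

Things in the scene. Friction and masses are not known exactly. Their poses are not given: they have to be found in the camera images.
- mixer: Touch mixer, fixed, white, housing 165 (x) x 130 (y) x 100 mm tall, sloping control panel on its -x side. Origin at the centre of its underside on the bench, z up. The ring cradle stands on a spring 22 mm to its own +x of the origin; its rim is 150 mm above the bench when up. The motor does not run: the cradle only moves up and down.
- cradle (a joint): How far the ring cradle is pressed down, in m: 0 is up (spring-loaded against its top stop), 0.008 is fully down on its bottom stop. Pushing it needs about 5 N to start it and about 11 N at the bottom (including the weight of what stands in it); its spring lifts the flask if let go.
- cradle_rim (a point): Centre of the top rim of the ring cradle (moves down with it); z up. The cradle is a black rubber ring, outside 62 mm, bore 46 mm, and its flat inner floor is 16 mm below the rim. The flask's bulb sits on the rim's inner edge; seated, the flask's origin is about 10 mm below this point.
- insert: Four-tube insert, loose, white plastic, about 70 g: a disc of 43 mm diameter and 20 mm height with a bevelled lower edge (5 mm), four black tube bores in its top, and a round knob on its middle, 16 mm in diameter, from 20 to 50 mm above its underside. Origin at the centre of its underside, z up along the knob. It starts on the cradle's floor, disc top 4 mm above the rim.
- insert_knob (a point): On the axis of the insert's knob, 43 mm above the insert's underside: the place to grip (TCP here leaves the fingertips 4 mm above the disc).
- rack: Wooden board of the accessory rack, fixed, 262 (x) x 94 (y) x 12 mm; origin at the centre of its underside. Three wooden blocks stand in a row along its x, 80 mm apart, in varying order.
- block_four: The insert's own block: fixed, 76 x 76 x 28 mm, origin at the centre of its underside (12 mm above the bench). One round recess in the middle of its top, 46 mm in diameter, 12 mm deep, empty at the start; white tags with four black dots at two corners.
- slot_four (a point): Centre of the floor of that recess, 28 mm above the bench, z up. With the insert fully home its origin is at this point; the recess mouth is 12 mm higher.
- block_one: Block like it (76 x 76 x 28 mm, origin at the centre of the underside) with a 36 mm recess that holds the single-tube plug; tag with one dot.
- block_wide: Block like it with a wider recess of 58 mm, 12 mm deep, which stays empty (it belongs to a dish that is away); tag with a ring.
- plug: Bystander: single-tube plug in its slot, white plastic, loose, flange 45 mm in diameter, 36 mm tall in all with a 15 mm knob, its top 64 mm above the bench. Origin at the centre of its underside.
- flask: Stoppered round-bottom flask of amber glass, loose, 0.17 to 0.23 kg: bulb 64 mm in diameter, straight neck 24 mm in diameter from about 62 to 103 mm above its lowest point, lip 29 mm in diameter at 103 to 109 mm, rubber stopper up to 124 mm. Origin at the bulb's lowest point, z up along the neck. It starts upright in the cork ring, origin 15 mm above the bench.
- flask_neck (a point): On the axis of the flask's neck, 87 mm above its origin: the place to grip from above (TCP here leaves the fingertips 4 mm above the top of the bulb).
- cork_ring: Fixed cork ring under the flask, outside 86 mm, bore 44 mm, 24 mm tall; origin at the centre of its underside.
- vase: Bystander: small terracotta vase, 76 mm in diameter, 93 mm tall, origin at the centre of its foot.
- jar: Bystander: white glaze jar with a paper label and grey cap, 60 mm in diameter, 75 mm tall, origin at the centre of its underside.
- brush: Bystander: brush lying flat on the bench, its length along its own x.
Not all that is in view belongs to the job. Leave any blue look-alike of the insert alone.

How it is judged:
On the way, in this order (a step that is already met when the one before it is completed fails the run):
1. the four-tube insert is fully home in its own slot and let go (horizontal distance between insert and slot_four below 0.004 m and z of insert in the frame of slot_four below 0.003 m and angle between insert's own z axis and vertical below 0.08 rad and linear speed of insert below 0.02 m/s and contact force between the fingers and insert below 0.2 N), for 0.2 s.
2. the flask sits upright in the ring cradle and is held pressed down against the spring (value of joint cradle above 0.005 m and horizontal distance between flask and cradle_rim below 0.006 m and z of flask in the frame of cradle_rim below -0.006 m and angle between flask's own z axis and vertical below 0.15 rad and contact force between flask and mixer above 4 N and contact force between the fingers and flask above 2 N and contact force between each of the arm, the fingers and mixer below 1 N), for 0.3 s.
At the end, for the whole second after the job is handed in: Fingers hold the flask (over 2 N) down in the cradle (4 N or more), cradle 5 mm or more down, flask within 6 mm of its axis, within 0.15 rad of upright, gripper off the mixer; insert let go in its own slot (4 mm sideways, 3 mm in height, 0.08 rad); bystanders within 20 mm of their start (all of step 1 and all of step 2 and distance of each of plug, vase, jar, brush from where it was at the start of the episode below 0.02 m); the arm keeps its last pose, push and grip.
It fails at once if the single-tube plug is moved more than 20 mm (distance of plug from where it was at the start of the episode above 0.02 m).
It fails at once if the clay vase is moved more than 20 mm (distance of vase from where it was at the start of the episode above 0.02 m).
It fails at once if the glaze jar is moved more than 20 mm (distance of jar from where it was at the start of the episode above 0.02 m).
It fails at once if the brush is moved more than 20 mm (distance of brush from where it was at the start of the episode above 0.02 m).
It also fails if it takes over 66 s, if anything falls off the work surface, if the arm or the gripper's body presses on something with over 40 N, if the wrist force passes 120 N, or if a joint passes its speed limit or range.

ROBOT

A 6-joint arm with a two-finger parallel gripper is mounted at the origin on the work surface. World frame = base frame: x ahead of the robot, y to its left, z up, the work surface at z = 0. Lengths are in m, angles in rad, forces in N, time in s.
With the tool pointing down it reaches from about 0.4 to 0.825 m from the base axis. Payload 7 kg.
Tool frame: the origin (TCP) lies between the finger pads, 19 mm behind the fingertips; this is the grasp point; z points along the fingers, y is the line along which they close (so a half turn about z gives the same grasp; the last joint's range is limited). The gripper opens to 88 mm and grips with 3 to 60 N. Pads are 19 mm wide; open, the fingers measure 130 mm over their backs; the gripper's body (78 mm by 193 mm) begins 47 mm behind the grasp point.
Start: joints at [-0.832, 0.359, 0.012, 0, -1.224, -0.288], TCP at [0.294, -0.608, 0.245] pointing down, gripper open.
Joint ranges: [-3.07, 3.07], [-1.43, 2.12], [-1.02, 1.25], [-3.03, 1.67], [-3.05, -0], [-3.03, 3.03]. Speed limits (rad/s): [2.39, 2.39, 3.01, 3.14, 3.14, 3.14].

INTERFACE

Orientations are given as [roll, pitch, yaw] about the fixed x, y, z axes, in that order (R = Rz(yaw) Ry(pitch) Rx(roll)).
In Python, from station import arm gives the robot as it stands.
- The arm moves only by the tool jog_arm, never from a script. Its argument "targets" is a list of rows, each an object of numbers: "dx", "dy", "dz": the shift along the tool's x, y, z in mm; "rx", "ry", "rz": the turn, a rotation vector about the tool's x, y, z in rad; "gripper": the closure, from 0 (fully open) to 1 (shut). In form: [{"dx": .., "dy": .., "dz": .., "rx": .., "ry": .., "rz": .., "gripper": ..}, ...]. A call has exactly 8 rows; each row is the pose to reach, as a shift and turn from the pose commanded when the call began, along the tool's axes at that moment; what a row does not reach only later rows make up. A row lasts 1/12 s, in which the tool goes at most 41.7 mm and 7.16 degrees, less where a joint would pass 70% of its speed; a pose out of reach is approached as far as the arm can. A call with a gripper value outside its range is refused whole. The fingers move at their own pace and stop on an object; "force" is the grip in N (left out, the last holds). Time passes only in rows, so rows that repeat a pose let the fingers close, or fill a call up. It gives the time, the measured TCP pose, the force, the opening and the grip force at its end, in the units of the state.
- arm.get_state(): the state, without advancing time (a new reading comes with each control period).
- arm.grab_frame(name): name is "side" or "top" or "wrist"; returns a dict with "frame" (384x512x3 uint8, red, green, blue), "z_map" (384x512 float32, m along the optical axis (not along the pixel's ray), 0 where there is no reading), "fx", "fy", "cx", "cy" (pixels), "distortion" ([k1, k2, p1, p2, k3] as OpenCV has them; the pictures are not rectified), "view" (4x4, takes a point from world to camera coordinates). Camera axes: x right, y down, z forward; pixel columns grow to the right and rows downward; lengths in m; the calibration is good to about 2 mm. A picture is of the moment at which its call begins.
- arm.job_done(): hands the job in; it is judged then, once.
The state is a dict: "t": time; "q": joint angles; "qd": joint speeds; "joint_efforts": joint torques, N m; "eef_pos": TCP position; "ee_rot": TCP orientation; "force": force on the tool from outside, world axes, zero at the start; "moment": the same for the moment, N m; "width": finger opening in m; "gripper_force": force on a finger pad.
Only numpy, scipy, OpenCV 4.12 (cv2) and the standard library are available. Lean on these libraries where they do the work, as an engineer would, in place of code of your own. Each camera call takes 0.05 s, during which the arm holds its last target. There are 200 camera calls.

## Working session

There is one attempt and no reset: what is moved stays moved. The work goes in short steps, Python scripts to look and compute and a tool call to move; the robot and the scene stay as the last step left them, time stands still between calls to the robot, and variables do not carry over. Pictures are saved under pics/ and viewed, at most 10 in all, crops included, and the job is handed in when it is done.

Besides the shell and the picture viewer there is one more tool, called after "Request:" as name([rows], argument=value, ...), one row to a line, values as JSON. jog_arm: Moves the arm, as the interface text tells. Its arguments: {"type":"object","properties":{"targets":{"type":"array","items":{"type":"object","properties":{"dx":{"type":"number"},"dy":{"type":"number"},"dz":{"type":"number"},"rx":{"type":"number"},"ry":{"type":"number"},"rz":{"type":"number"},"gripper":{"type":"number"}}}},"force":{"type":"number"}},"required":["targets"]}

```bash
ls; mkdir -p pics
cat > h.py <<'E'
import numpy as np, cv2
from station import arm
def cloud(f):
    h,w=f["z_map"].shape
    u,v=np.meshgrid(np.arange(w),np.arange(h))
    K=np.array([[f["fx"],0,f["cx"]],[0,f["fy"],f["cy"]],[0,0,1]])
    n=cv2.undistortPoints(np.stack([u,v],-1).reshape(-1,1,2).astype(np.float64),K,np.array(f["distortion"],float)).reshape(h,w,2)
    z=f["z_map"]
    P=np.stack([n[...,0]*z,n[...,1]*z,z],-1)
    V=np.array(f["view"]);W=(P-V[:3,3])@V[:3,:3]
    W[z<=0]=np.nan
    d=np.concatenate([n,np.ones((h,w,1))],-1)@V[:3,:3]; c=-V[:3,:3].T@V[:3,3]
    return W,d,c
def onplane(d,c,u,v,z):
    r=d[int(round(v)),int(round(u))]; return c+r*(z-c[2])/r[2]
def save(name,img): cv2.imwrite("pics/"+name,cv2.cvtColor(img,cv2.COLOR_RGB2BGR))
E
python3 - <<'E'
from h import *
a=arm.grab_frame("top");b=arm.grab_frame("side")
np.savez("f0.npz",top=cloud(a)[0],side=cloud(b)[0],ti=a["frame"],si=b["frame"])
save("top0.png",cv2.resize(a["frame"],(800,600))); save("side0.png",cv2.resize(b["frame"],(800,600)))
print(arm.get_state()); print(cloud(a)[2],cloud(b)[2])
E
```

```text
pics
{'t': 0.1, 'q': array([-8.31867930e-01,  3.59295048e-01,  1.11390767e-02, -3.05765844e-04,
       -1.22410591e+00, -2.88067848e-01]), 'qd': array([0.000184  , 0.00037907, 0.00187335, 0.00268694, 0.0005161 ,
       0.00098719]), 'joint_efforts': array([-1.24104936e-03, -5.84162879e+01,  2.93751222e+01,  7.01551706e+00,
        1.01434972e-02, -5.65454934e-05]), 'eef_pos': array([ 0.29389693, -0.60719359,  0.24452497]), 'ee_rot': array([ 3.14010582e+00, -1.40789423e-04, -2.69083611e+00]), 'force': array([-0.68253121, -0.48375663, -0.00524963]), 'moment': array([ 0.01453923, -0.00159016,  0.03666685]), 'gripper_force': 0.0, 'width': 0.08754745005958034}
[0.45021756 0.01307863 1.07583018] [ 0.43882144 -0.81720755  0.61714748]
```

View pics/top0.png

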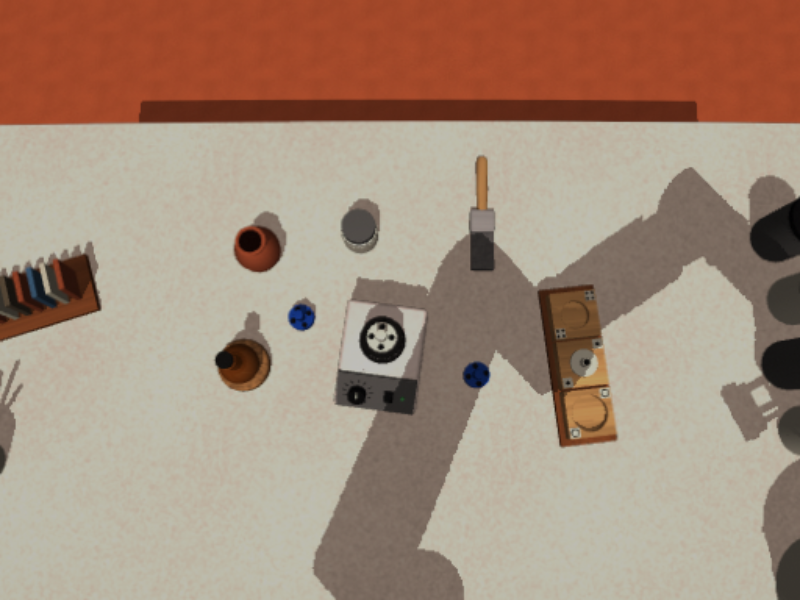

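View pics/side0.png

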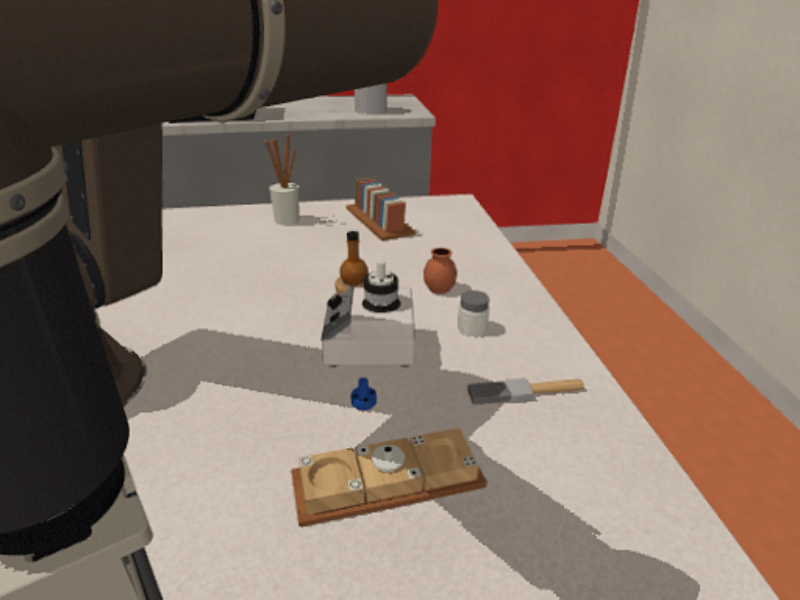

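Top view (800x600 px): the white insert is in the cradle at (382,340), the four-dot block at (574,315), the plug block at (583,363) and the wide block at (587,413). The flask is at (244,365), the vase at (257,248), the jar at (359,229) and the brush at (482,210).
Candidates for the insert: white one at (382,340), blue look-alikes at (301,317) and (476,375), plug at (585,363). I choose the white one in the cradle.

Run:
```python
from h import *
D=np.load("f0.npz")
def reg(img,W,u0,u1,v0,v1,z0,z1,name):
    m=np.zeros(W.shape[:2],bool); m[v0:v1,u0:u1]=1
    m&=(W[...,2]>z0)&(W[...,2]<z1); p=W[m]
    if len(p)<5: print(name,len(p));return None
    (c,r)=cv2.minEnclosingCircle(p[:,:2].astype(np.float32)); R=cv2.minAreaRect((p[:,:2]*1000).astype(np.float32))
    print(name,len(p),"mean",p.mean(0).round(4),"circ",np.round(c,4),round(r*1e3,1),"rect",np.round(R[0],1),np.round(R[1],1),round(R[2],1)); return p
T=D["top"];S=D["side"]
for n,W,b in (("top",T,(205,285,185,270)),("side",S,(200,270,160,245))):
    reg(None,W,*b,.172,.20,n+" knob"); reg(None,W,*b,.142,.160,n+" rim/disc"); reg(None,W,*b,.094,.106,n+" housing")
for n,W,b in (("top",T,(335,400,175,290)),("side",S,(180,320,265,340))):
    reg(None,W,*b,.034,.046,n+" blocks"); reg(None,W,*b,.055,.07,n+" plugknob")
    reg(None,W,*b,.024,.032,n+" floors"); reg(None,W,*b,.004,.018,n+" board")
for n,W,b in (("top",T,(130,180,205,255)),("side",S,(205,245,140,195))):
    reg(None,W,*b,.13,.145,n+" stopper"); reg(None,W,*b,.08,.114,n+" neck"); reg(None,W,*b,.035,.06,n+" bulb"); reg(None,W,*b,.02,.028,n+" cork")
a=D["ti"]
x=np.hstack([cv2.resize(a[180:270,200:290],(400,400),interpolation=2),cv2.resize(a[175:295,330:420],(300,400),interpolation=2)])
save("crop.png",x)
```

```text
top knob 43 mean [0.5452 0.0407 0.1825] circ [0.5456 0.0411] 7.7 rect [545.   40.9] [13.6 13.3] 0.5
top rim/disc 502 mean [0.5456 0.0402 0.1509] circ [0.5461 0.0407] 31.1 rect [545.7  39.7] [61.3 58.9] 0.4
top housing 2082 mean [0.5356 0.0418 0.0991] circ [0.5346 0.0412] 88.8 rect [528.6  43.2] [123.5 149.4] 82.1
side knob 32 mean [0.5468 0.0345 0.1788] circ [0.5468 0.0348] 6.9 rect [546.9  35.9] [13.8 13.5] 82.2
side rim/disc 210 mean [0.5463 0.0282 0.1497] circ [0.5461 0.0369] 32.1 rect [546.9  36.1] [59.  57.6] 81.3
side housing 810 mean [0.5375 0.0268 0.0986] circ [0.5489 0.1181] 152.6 rect [541.8 116.8] [285.3 145.4] 82.4
top blocks 1875 mean [ 0.5178 -0.2805  0.0391] circ [ 0.5127 -0.2802] 123.4 rect [ 512.8 -282. ] [236.9  78.5] 6.3
top plugknob 33 mean [ 0.5129 -0.281   0.0629] circ [ 0.5128 -0.2819] 7.6 rect [ 513.1 -281.1] [13.6 12.5] 36.0
top floors 686 mean [ 0.4935 -0.2821  0.0275] circ [ 0.5097 -0.2482] 116.9 rect [ 513.2 -276.1] [233.5  68.7] 7.1
top board 824 mean [ 0.5051 -0.259   0.0107] circ [ 0.5183 -0.2773] 156.0 rect [ 518.2 -277.8] [163. 303.] 86.0
side blocks 
[... 585 characters left out ...]
0919] circ [0.5122 0.2663] 12.3 rect [511.  262.9] [ 8.7 24.4] 71.0
top bulb 104 mean [0.5102 0.2561 0.0534] circ [0.5141 0.2699] 31.7 rect [513.2 267.7] [54.5 61.2] 64.2
top cork 292 mean [0.5108 0.258  0.0231] circ [0.5141 0.2701] 41.9 rect [513.5 268.3] [77.6 83. ] 78.3
side stopper 95 mean [0.5255 0.1055 0.1369] circ [0.5286 0.1445] 139.3 rect [523.2 144.2] [ 26.3 278. ] 3.6
side neck 264 mean [0.4987 0.1163 0.0961] circ [0.5217 0.1449] 123.0 rect [489.8 144.3] [ 80.3 245.3] 1.1
side bulb 120 mean [0.5149 0.2484 0.0488] circ [0.5641 0.4077] 180.8 rect [575.5 402.6] [359.8  61.2] 66.6
side cork 62 mean [0.5106 0.2936 0.0224] circ [0.5508 0.4241] 196.3 rect [546.4 425.2] [391.7  64.2] 76.1
```

View pics/crop.png

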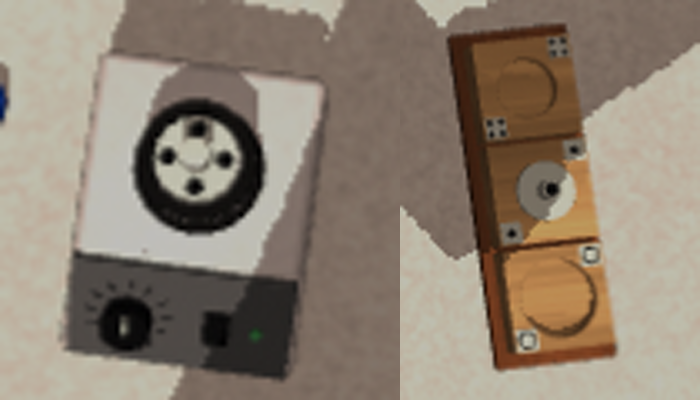

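The crop confirms it: the white insert with four black bores and its knob is in the black ring, and the four-dot block is at the far end of the rack with an empty close-fitting recess. Estimates are knob (0.546, 0.039) and slot_four (0.593, -0.274). The flask is at (0.514, 0.269).

```bash
cat > go.py <<'E'
import sys
from h import *
from scipy.spatial.transform import Rotation as Ro
x,y,z,yaw=map(float,sys.argv[1:5])
s=arm.get_state(); R=Ro.from_euler("xyz",s["ee_rot"]); T=Ro.from_euler("xyz",[np.pi,0,yaw])
d=R.inv().apply(np.array([x,y,z])-s["eef_pos"])*1e3; r=(R.inv()*T).as_rotvec()
print("t",s["t"],"pos",s["eef_pos"].round(4),"rot",s["ee_rot"].round(3),"q",s["q"].round(2),"w",round(s["width"],4),"F",s["force"].round(1))
print("d",d.round(1),"norm",np.linalg.norm(d).round(1),"r",r.round(3))
E
python3 go.py 0.546 0.039 0.26 -3.03
```

```text
t 0.1 pos [ 0.2939 -0.6072  0.2445] rot [ 3.14  -0.    -2.691] q [-0.83  0.36  0.01 -0.   -1.22 -0.29] w 0.0875 F [-0.7 -0.5 -0. ]
d [-508.4  471.8  -14.8] norm 693.8 r [ 0.001 -0.     0.339]
```

Request:
jog_arm([
  {"dx": -30,"dy": 28,"dz": -8,"rz": 0.1,"gripper": 0.5},
  {"dx": -60,"dy": 55,"dz": -15,"rz": 0.2,"gripper": 0.5},
  {"dx": -90,"dy": 83,"dz": -15,"rz": 0.3,"gripper": 0.5},
  {"dx": -120,"dy": 111,"dz": -15,"rz": 0.339,"gripper": 0.5},
  {"dx": -150,"dy": 139,"dz": -15,"rz": 0.339,"gripper": 0.5},
  {"dx": -180,"dy": 167,"dz": -15,"rz": 0.339,"gripper": 0.5},
  {"dx": -210,"dy": 195,"dz": -15,"rz": 0.339,"gripper": 0.5},
  {"dx": -240,"dy": 223,"dz": -15,"rz": 0.339,"gripper": 0.5},
])

```text
invalid input at $.targets[0]: expected keys dx, dy, dz, rx, ry, rz, gripper
```

```bash
python3 go.py 0.546 0.039 0.26 -3.03
```

```text
t 0.1 pos [ 0.2939 -0.6072  0.2445] rot [ 3.14  -0.    -2.691] q [-0.83  0.36  0.01 -0.   -1.22 -0.29] w 0.0875 F [-0.7 -0.5 -0. ]
d [-508.4  471.8  -14.8] norm 693.8 r [ 0.001 -0.     0.339]
```

Request:
jog_arm([
  {"dx": -30,"dy": 28,"dz": -8,"rx": 0,"ry": 0,"rz": 0.1,"gripper": 0.5},
  {"dx": -60,"dy": 55,"dz": -15,"rx": 0,"ry": 0,"rz": 0.2,"gripper": 0.5},
  {"dx": -90,"dy": 83,"dz": -15,"rx": 0,"ry": 0,"rz": 0.3,"gripper": 0.5},
  {"dx": -120,"dy": 111,"dz": -15,"rx": 0,"ry": 0,"rz": 0.339,"gripper": 0.5},
  {"dx": -150,"dy": 139,"dz": -15,"rx": 0,"ry": 0,"rz": 0.339,"gripper": 0.5},
  {"dx": -180,"dy": 167,"dz": -15,"rx": 0,"ry": 0,"rz": 0.339,"gripper": 0.5},
  {"dx": -210,"dy": 195,"dz": -15,"rx": 0,"ry": 0,"rz": 0.339,"gripper": 0.5},
  {"dx": -240,"dy": 223,"dz": -15,"rx": 0,"ry": 0,"rz": 0.339,"gripper": 0.5},
])

```text
t: 0.77
eef_pos: [0.413, -0.3003, 0.2602]
ee_rot: [3.141, -0.0, -3.03]
force: [0.7, 0.4, -0.6]
width: 0.0451
gripper_force: 0.0
```

```bash
python3 go.py 0.546 0.039 0.26 -3.03
```

```text
t 0.7667 pos [ 0.413  -0.3003  0.2602] rot [ 3.141 -0.    -3.03 ] q [-0.24  0.08 -0.32 -0.   -1.17 -1.22] w 0.0451 F [ 0.7  0.4 -0.6]
d [-1.700e+02  3.224e+02  3.000e-01] norm 364.5 r [ 0. -0. -0.]
```

Request:
jog_arm([
  {"dx": -19,"dy": 36,"dz": 0,"rx": 0,"ry": 0,"rz": 0,"gripper": 0.5},
  {"dx": -38,"dy": 72,"dz": 0,"rx": 0,"ry": 0,"rz": 0,"gripper": 0.5},
  {"dx": -57,"dy": 108,"dz": 0,"rx": 0,"ry": 0,"rz": 0,"gripper": 0.5},
  {"dx": -76,"dy": 144,"dz": 0,"rx": 0,"ry": 0,"rz": 0,"gripper": 0.5},
  {"dx": -95,"dy": 180,"dz": 0,"rx": 0,"ry": 0,"rz": 0,"gripper": 0.5},
  {"dx": -114,"dy": 216,"dz": 0,"rx": 0,"ry": 0,"rz": 0,"gripper": 0.5},
  {"dx": -133,"dy": 252,"dz": 0,"rx": 0,"ry": 0,"rz": 0,"gripper": 0.5},
  {"dx": -151,"dy": 287,"dz": 0,"rx": 0,"ry": 0,"rz": 0,"gripper": 0.5},
])

```text
t: 1.43
eef_pos: [0.5311, 0.002, 0.2603]
ee_rot: [3.141, 0.0, -3.029]
force: [1.2, -0.7, 0.3]
width: 0.0439
gripper_force: 0.0
```

```bash
python3 go.py 0.546 0.039 0.26 -3.03
python3 - <<'E'
from h import *
f=arm.grab_frame("wrist");W,d,c=cloud(f);save("w1.png",f["frame"]);print(c)
m=(W[...,2]>.17)&(W[...,2]<.187);n,l,st,ce=cv2.connectedComponentsWithStats(m.astype(np.uint8))
for i in range(1,n):
    if st[i,4]>60: p=W[l==i];print(st[i],p.mean(0).round(4),np.ptp(p,axis=0).round(4))
E
```

```text
t 1.4333 pos [0.5311 0.002  0.2603] rot [ 3.141  0.    -3.029] q [ 0.37  0.11 -0.28 -0.   -1.18 -1.83] w 0.0439 F [ 1.2 -0.7  0.3]
d [-18.9  35.1   0.3] norm 39.9 r [0.    0.    0.001]
[ 0.45706496 -0.00625166  0.40013326]
[298 218  20  24 198] [0.5427 0.0374 0.1792] [0.0141 0.0133 0.0156]
```

View pics/w1.png

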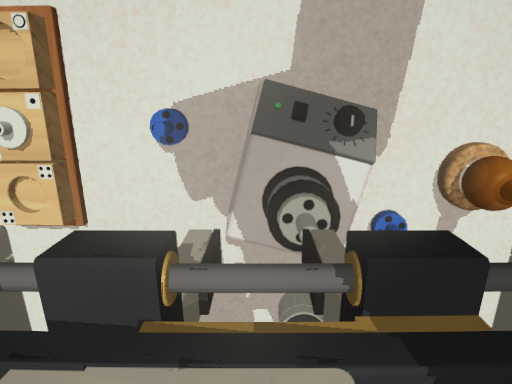

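The wrist view shows the insert at (305,215) in the cradle, between and ahead of the fingers, with the knob next to the right finger. Its measured position (0.545, 0.038) agrees. I'll move above it and go down.

Request:
jog_arm([
  {"dx": -10,"dy": 18,"dz": 0,"rx": 0,"ry": 0,"rz": 0,"gripper": 0.5},
  {"dx": -19,"dy": 35,"dz": 0,"rx": 0,"ry": 0,"rz": 0,"gripper": 0.5},
  {"dx": -19,"dy": 35,"dz": 10,"rx": 0,"ry": 0,"rz": 0,"gripper": 0.5},
  {"dx": -19,"dy": 35,"dz": 30,"rx": 0,"ry": 0,"rz": 0,"gripper": 0.5},
  {"dx": -19,"dy": 35,"dz": 50,"rx": 0,"ry": 0,"rz": 0,"gripper": 0.5},
  {"dx": -19,"dy": 35,"dz": 65,"rx": 0,"ry": 0,"rz": 0,"gripper": 0.5},
  {"dx": -19,"dy": 35,"dz": 78,"rx": 0,"ry": 0,"rz": 0,"gripper": 0.5},
  {"dx": -19,"dy": 35,"dz": 82,"rx": 0,"ry": 0,"rz": 0,"gripper": 0.5},
])

```text
t: 2.15
eef_pos: [0.5443, 0.0359, 0.1756]
ee_rot: [-3.141, -0.004, -3.03]
force: [-0.0, -0.2, -0.0]
width: 0.0435
gripper_force: 0.0
```

Request:
jog_arm([
  {"dx": 0,"dy": 0,"dz": 0,"rx": 0,"ry": 0,"rz": 0,"gripper": 0.6},
  {"dx": 0,"dy": 0,"dz": 0,"rx": 0,"ry": 0,"rz": 0,"gripper": 0.75},
  {"dx": 0,"dy": 0,"dz": 0,"rx": 0,"ry": 0,"rz": 0,"gripper": 1},
  {"dx": 0,"dy": 0,"dz": 0,"rx": 0,"ry": 0,"rz": 0,"gripper": 1},
  {"dx": 0,"dy": 0,"dz": 0,"rx": 0,"ry": 0,"rz": 0,"gripper": 1},
  {"dx": 0,"dy": 0,"dz": 0,"rx": 0,"ry": 0,"rz": 0,"gripper": 1},
  {"dx": 0,"dy": 0,"dz": 0,"rx": 0,"ry": 0,"rz": 0,"gripper": 1},
  {"dx": 0,"dy": 0,"dz": 0,"rx": 0,"ry": 0,"rz": 0,"gripper": 1},
], force=15)

```text
t: 2.82
eef_pos: [0.5463, 0.0372, 0.1788]
ee_rot: [3.141, 0.001, -3.03]
force: [-0.3, 4.1, 2.4]
width: 0.0158
gripper_force: 14.9
```

```bash
python3 go.py 0.546 0.039 0.177 -3.03
```

```text
t 2.8167 pos [0.5463 0.0372 0.1788] rot [ 3.141e+00  1.000e-03 -3.030e+00] q [ 0.43  0.2  -0.36 -0.   -1.   -1.88] w 0.0158 F [-0.3  4.1  2.4]
d [0.1 1.8 1.8] norm 2.6 r [0.001 0.001 0.   ]
```

Request:
jog_arm([
  {"dx": 0,"dy": 0,"dz": -8,"rx": 0,"ry": 0,"rz": 0,"gripper": 1},
  {"dx": 0,"dy": 0,"dz": -20,"rx": 0,"ry": 0,"rz": 0,"gripper": 1},
  {"dx": 0,"dy": 0,"dz": -40,"rx": 0,"ry": 0,"rz": 0,"gripper": 1},
  {"dx": 0,"dy": -15,"dz": -50,"rx": 0,"ry": 0,"rz": 0,"gripper": 1},
  {"dx": -2,"dy": -40,"dz": -50,"rx": 0,"ry": 0,"rz": 0,"gripper": 1},
  {"dx": -4,"dy": -70,"dz": -50,"rx": 0,"ry": 0,"rz": 0,"gripper": 1},
  {"dx": -6,"dy": -100,"dz": -50,"rx": 0,"ry": 0,"rz": 0,"gripper": 1},
  {"dx": -8,"dy": -130,"dz": -50,"rx": 0,"ry": 0,"rz": 0,"gripper": 1},
])

```text
t: 3.48
eef_pos: [0.5681, -0.0933, 0.229]
ee_rot: [-3.141, -0.0, -3.029]
force: [0.6, 0.2, -1.0]
width: 0.0157
gripper_force: 14.9
```

```bash
python3 go.py 0.593 -0.274 0.150 -3.03
```

```text
t 3.4833 pos [ 0.5681 -0.0933  0.229 ] rot [-3.141 -0.    -3.029] q [ 0.18  0.21 -0.24  0.   -1.13 -1.64] w 0.0157 F [ 0.6  0.2 -1. ]
d [  -4.5 -182.3   79.1] norm 198.8 r [-0.001 -0.     0.001]
```

Request:
jog_arm([
  {"dx": 0,"dy": -30,"dz": 0,"rx": 0,"ry": 0,"rz": 0,"gripper": 1},
  {"dx": -2,"dy": -60,"dz": 0,"rx": 0,"ry": 0,"rz": 0,"gripper": 1},
  {"dx": -3,"dy": -92,"dz": 10,"rx": 0,"ry": 0,"rz": 0,"gripper": 1},
  {"dx": -4,"dy": -125,"dz": 25,"rx": 0,"ry": 0,"rz": 0,"gripper": 1},
  {"dx": -4.5,"dy": -155,"dz": 40,"rx": 0,"ry": 0,"rz": 0,"gripper": 1},
  {"dx": -4.5,"dy": -175,"dz": 60,"rx": 0,"ry": 0,"rz": 0,"gripper": 1},
  {"dx": -4.5,"dy": -182,"dz": 79,"rx": 0,"ry": 0,"rz": 0,"gripper": 1},
  {"dx": -4.5,"dy": -182,"dz": 79,"rx": 0,"ry": 0,"rz": 0,"gripper": 1},
])

```text
t: 4.15
eef_pos: [0.5902, -0.2737, 0.1449]
ee_rot: [3.139, -0.007, -3.033]
force: [-0.6, -0.0, -1.4]
width: 0.0154
gripper_force: 14.9
```

```bash
python3 go.py 0.593 -0.274 0.150 -3.03
python3 - <<'E'
from h import *
vis=[]
for n in ("top","side","wrist"):
    f=arm.grab_frame(n);W,d,c=cloud(f);im=f["frame"]
    np.savez("g_%s.npz"%n,W=W,d=d,c=c,im=im); vis.append(im)
save("v2.png",np.hstack([cv2.resize(vis[1][240:350,170:330],(400,275)),cv2.resize(vis[2],(400,300))[:275]]))
E
```

```text
t 4.15 pos [ 0.5902 -0.2737  0.1449] rot [ 3.139 -0.007 -3.033] q [-0.14  0.4  -0.17 -0.   -1.01 -1.33] w 0.0154 F [-0.6 -0.  -1.4]
d [-2.7 -0.6 -5.1] norm 5.8 r [ 0.002 -0.007 -0.003]
```

View pics/v2.png

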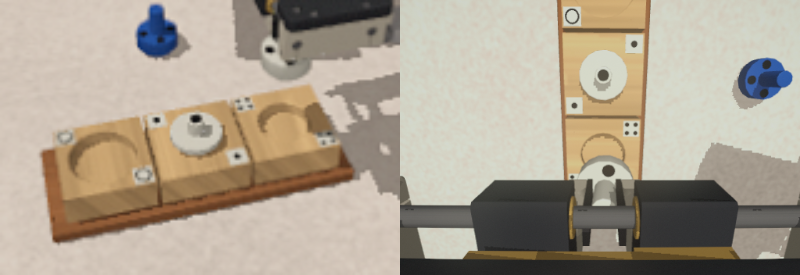

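The side crop shows the insert held upright next to the four-dot block, whose recess is empty. The wrist view shows the insert at about (605,170), just in front of the recess at (602,150).

Run:
```python
from h import *
from scipy.optimize import least_squares
s=arm.get_state();print(s["eef_pos"].round(4))
for n in ("top","side","wrist"):
    g=np.load("g_%s.npz"%n);W=g["W"];im=g["im"].astype(int)
    near=np.hypot(W[...,0]-.592,W[...,1]+.274)<.035
    m=near&(W[...,2]>.098)&(W[...,2]<.135)&(im.min(-1)>110)
    p=W[m]
    if len(p)>20:
        zt=np.median(p[p[:,2]>np.percentile(p[:,2],60)][:,2])
        # boundary points: circle of radius 21.5 fit to hull
        h=cv2.convexHull((p[:,:2]*1e3).astype(np.float32))[:,0]
        r=least_squares(lambda c:np.hypot(*(h-c).T)-21.5,h.mean(0),loss="soft_l1")
        print(n,"insert",len(p),"z",p[:,2].min().round(4),zt.round(4),p[:,2].max().round(4),"c",r.x.round(1),"res",np.abs(r.fun).mean().round(2),"ext",np.ptp(p,axis=0).round(4))
    b=(W[...,2]>.034)&(W[...,2]<.043)&(np.hypot(W[...,0]-.513,W[...,1]+.282)<.14)
    q=(W[b][:,:2]*1e3).astype(np.float32);R=cv2.minAreaRect(q);print(n,"blocks",np.round(R[0],1),np.round(R[1],1),round(R[2],1))
    k=(W[...,2]>.055)&(W[...,2]<.07)&(np.hypot(W[...,0]-.513,W[...,1]+.282)<.03)
    if k.sum()>5:print(n,"plugknob",np.round(cv2.minAreaRect((W[k][:,:2]*1e3).astype(np.float32))[0],1))
    # recess floor
    fl=near&(W[...,2]>.024)&(W[...,2]<.031); q=(W[fl][:,:2]*1e3).astype(np.float32)
    if len(q)>20:
        h=cv2.convexHull(q)[:,0]; print(n,"floor n",len(q),"min",q.min(0).round(1),"max",q.max(0).round(1))
```

```text
[ 0.5933 -0.2721  0.1503]
top blocks [ 514.6 -298.1] [238.1  47.1] 8.7
top plugknob [ 512.8 -283.7]
top floor n 26 min [ 593.5 -273.5] max [ 615.  -261.5]
side insert 177 z 0.1048 0.1234 0.1345 c [ 592.2 -273.5] res 0.63 ext [0.0391 0.0433 0.0297]
side blocks [ 514.5 -282.7] [238.6  80. ] 5.9
side plugknob [ 515.  -284.2]
side floor n 204 min [ 574.9 -288.3] max [ 617.9 -251.2]
wrist insert 1783 z 0.1091 0.1256 0.135 c [ 593.4 -271.3] res 1.13 ext [0.0258 0.0449 0.0259]
wrist blocks [ 535.9 -279.4] [173.3  76.5] 6.3
wrist plugknob [ 515.1 -281.5]
wrist floor n 1353 min [ 557.3 -295.9] max [ 608.4 -250.3]
```

```bash
python3 go.py 0.5946 -0.2734 0.080 -3.03
```

```text
t 4.3 pos [ 0.5933 -0.2721  0.1503] rot [-3.141 -0.    -3.03 ] q [-0.13  0.39 -0.16  0.   -1.01 -1.33] w 0.0152 F [ 0.1 -0.1  0.5]
d [-1.2 -1.4 70.3] norm 70.3 r [-0.001 -0.     0.   ]
```

Request:
jog_arm([
  {"dx": -1.2,"dy": -1.4,"dz": 12,"rx": 0,"ry": 0,"rz": 0,"gripper": 1},
  {"dx": -1.2,"dy": -1.4,"dz": 25,"rx": 0,"ry": 0,"rz": 0,"gripper": 1},
  {"dx": -1.2,"dy": -1.4,"dz": 38,"rx": 0,"ry": 0,"rz": 0,"gripper": 1},
  {"dx": -1.2,"dy": -1.4,"dz": 50,"rx": 0,"ry": 0,"rz": 0,"gripper": 1},
  {"dx": -1.2,"dy": -1.4,"dz": 58,"rx": 0,"ry": 0,"rz": 0,"gripper": 1},
  {"dx": -1.2,"dy": -1.4,"dz": 64,"rx": 0,"ry": 0,"rz": 0,"gripper": 1},
  {"dx": -1.2,"dy": -1.4,"dz": 68,"rx": 0,"ry": 0,"rz": 0,"gripper": 1},
  {"dx": -1.2,"dy": -1.4,"dz": 70,"rx": 0,"ry": 0,"rz": 0,"gripper": 1},
])

```text
t: 4.97
eef_pos: [0.5946, -0.2731, 0.0791]
ee_rot: [-3.142, -0.0, -3.03]
force: [-1.2, 0.6, 3.0]
width: 0.0154
gripper_force: 14.9
```

Request:
jog_arm([
  {"dx": 0,"dy": 0,"dz": 0,"rx": 0,"ry": 0,"rz": 0,"gripper": 1},
  {"dx": 0,"dy": 0,"dz": 1,"rx": 0,"ry": 0,"rz": 0,"gripper": 1},
  {"dx": 0,"dy": 0,"dz": 2,"rx": 0,"ry": 0,"rz": 0,"gripper": 1},
  {"dx": 0,"dy": 0,"dz": 3,"rx": 0,"ry": 0,"rz": 0,"gripper": 1},
  {"dx": 0,"dy": 0,"dz": 4,"rx": 0,"ry": 0,"rz": 0,"gripper": 1},
  {"dx": 0,"dy": 0,"dz": 5,"rx": 0,"ry": 0,"rz": 0,"gripper": 1},
  {"dx": 0,"dy": 0,"dz": 5,"rx": 0,"ry": 0,"rz": 0,"gripper": 1},
  {"dx": 0,"dy": 0,"dz": 5,"rx": 0,"ry": 0,"rz": 0,"gripper": 1},
])

```text
t: 5.63
eef_pos: [0.5944, -0.2734, 0.0743]
ee_rot: [-3.142, -0.0, -3.03]
force: [-2.5, -2.3, 0.8]
width: 0.0157
gripper_force: 14.9
```

Request:
jog_arm([
  {"dx": 0,"dy": 0,"dz": 0.5,"rx": 0,"ry": 0,"rz": 0,"gripper": 1},
  {"dx": 0,"dy": 0,"dz": 1,"rx": 0,"ry": 0,"rz": 0,"gripper": 1},
  {"dx": 0,"dy": 0,"dz": 1.5,"rx": 0,"ry": 0,"rz": 0,"gripper": 1},
  {"dx": 0,"dy": 0,"dz": 2,"rx": 0,"ry": 0,"rz": 0,"gripper": 1},
  {"dx": 0,"dy": 0,"dz": 2.5,"rx": 0,"ry": 0,"rz": 0,"gripper": 1},
  {"dx": 0,"dy": 0,"dz": 2.5,"rx": 0,"ry": 0,"rz": 0,"gripper": 1},
  {"dx": 0,"dy": 0,"dz": 2.5,"rx": 0,"ry": 0,"rz": 0,"gripper": 1},
  {"dx": 0,"dy": 0,"dz": 2.5,"rx": 0,"ry": 0,"rz": 0,"gripper": 1},
])

```text
t: 6.3
eef_pos: [0.5944, -0.2731, 0.0726]
ee_rot: [-3.141, -0.0, -3.029]
force: [-5.0, 0.6, 6.7]
width: 0.0155
gripper_force: 15.0
```

Run:
```python
from h import *
g=arm.grab_frame("side");save("s3.png",cv2.resize(g["frame"][225:355,170:350],(540,390)))
W=cloud(g)[0];im=g["frame"].astype(int)
m=(np.hypot(W[...,0]-.594,W[...,1]+.274)<.03)&(im.min(-1)>110)&(W[...,2]>.03)&(W[...,2]<.06);p=W[m];print(len(p),np.percentile(p[:,2],[5,50,75,90]).round(4))
```

```text
172 [0.0366 0.0407 0.0471 0.0487]
```

View pics/s3.png

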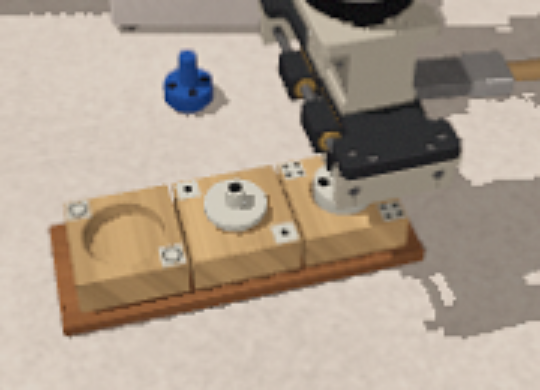

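The insert is in the four-dot recess at (330,190) with its disc top at about 0.048 m, the expected height when home. I'll release and lift.

Request:
jog_arm([
  {"dx": 0,"dy": 0,"dz": 0,"rx": 0,"ry": 0,"rz": 0,"gripper": 0.7},
  {"dx": 0,"dy": 0,"dz": 0,"rx": 0,"ry": 0,"rz": 0,"gripper": 0.5},
  {"dx": 0,"dy": 0,"dz": 0,"rx": 0,"ry": 0,"rz": 0,"gripper": 0.5},
  {"dx": 0,"dy": 0,"dz": -2,"rx": 0,"ry": 0,"rz": 0,"gripper": 0.5},
  {"dx": 0,"dy": 0,"dz": -10,"rx": 0,"ry": 0,"rz": 0,"gripper": 0.5},
  {"dx": 0,"dy": 0,"dz": -30,"rx": 0,"ry": 0,"rz": 0,"gripper": 0.5},
  {"dx": 0,"dy": 0,"dz": -60,"rx": 0,"ry": 0,"rz": 0,"gripper": 0.5},
  {"dx": 0,"dy": 0,"dz": -95,"rx": 0,"ry": 0,"rz": 0,"gripper": 0.5},
])

```text
t: 7.02
eef_pos: [0.5936, -0.2729, 0.1667]
ee_rot: [3.141, -0.003, -3.03]
force: [0.6, -0.9, -0.7]
width: 0.044
gripper_force: 0.0
```

```bash
python3 go.py 0.5145 0.269 0.23 -3.03
python3 - <<'E'
from h import *
for n in ("side","wrist"):
    g=arm.grab_frame(n);W=cloud(g)[0];im=g["frame"].astype(int)
    nr=np.hypot(W[...,0]-.594,W[...,1]+.274)<.035
    m=nr&(im.min(-1)>110)&(W[...,2]>.044)&(W[...,2]<.052);p=W[m]
    A=np.c_[p[:,:2],np.ones(len(p))];print(n,len(p),np.median(p,0).round(4),"slope",np.linalg.lstsq(A,p[:,2],rcond=None)[0][:2].round(3),np.ptp(p,axis=0).round(4),cv2.minEnclosingCircle(p[:,:2].astype(np.float32)))
    k=nr&(W[...,2]>.068)&(W[...,2]<.082)
    print("knob",W[k].mean(0).round(4) if k.any() else 0)
E
```

```text
t 7.0167 pos [ 0.5936 -0.2729  0.1667] rot [ 3.141e+00 -3.000e-03 -3.030e+00] q [-0.13  0.38 -0.14 -0.   -1.05 -1.33] w 0.044 F [ 0.6 -0.9 -0.7]
d [ 18.4 547.4 -62.6] norm 551.3 r [ 0.001 -0.003  0.   ]
side 145 [ 0.5896 -0.2812  0.0478] slope [-0.004  0.023] [0.0399 0.0439 0.0067] ((0.5942397117614746, -0.2738858461380005), 0.02220083959400654)
knob [ 0.5948 -0.2763  0.0757]
wrist 1159 [ 0.5897 -0.2745  0.0483] slope [0.007 0.004] [0.0433 0.0419 0.0075] ((0.5953388214111328, -0.2721521854400635), 0.021736038848757744)
knob [ 0.5939 -0.2723  0.0774]
```

The insert is home and level, at z 0.048 and within 2 mm of centre. Next is the flask.

Request:
jog_arm([
  {"dx": 0,"dy": 15,"dz": -30,"rx": 0,"ry": 0,"rz": 0,"gripper": 0.2},
  {"dx": 1,"dy": 40,"dz": -60,"rx": 0,"ry": 0,"rz": 0,"gripper": 0.2},
  {"dx": 3,"dy": 77,"dz": -65,"rx": 0,"ry": 0,"rz": 0,"gripper": 0.2},
  {"dx": 5,"dy": 115,"dz": -65,"rx": 0,"ry": 0,"rz": 0,"gripper": 0.2},
  {"dx": 6,"dy": 153,"dz": -65,"rx": 0,"ry": 0,"rz": 0,"gripper": 0.2},
  {"dx": 8,"dy": 191,"dz": -65,"rx": 0,"ry": 0,"rz": 0,"gripper": 0.2},
  {"dx": 9,"dy": 229,"dz": -65,"rx": 0,"ry": 0,"rz": 0,"gripper": 0.2},
  {"dx": 10,"dy": 267,"dz": -65,"rx": 0,"ry": 0,"rz": 0,"gripper": 0.2},
])

```text
t: 7.78
eef_pos: [0.5544, -0.0073, 0.2328]
ee_rot: [3.141, 0.002, -3.03]
force: [0.7, 0.7, -0.6]
width: 0.0701
gripper_force: 0.0
```

Request:
jog_arm([
  {"dx": 1,"dy": 38,"dz": 0,"rx": 0,"ry": 0,"rz": 0,"gripper": 0.2},
  {"dx": 2,"dy": 76,"dz": 0,"rx": 0,"ry": 0,"rz": 0,"gripper": 0.2},
  {"dx": 3,"dy": 114,"dz": 0,"rx": 0,"ry": 0,"rz": 0,"gripper": 0.2},
  {"dx": 4,"dy": 150,"dz": 0,"rx": 0,"ry": 0,"rz": 0,"gripper": 0.2},
  {"dx": 6,"dy": 182,"dz": 0,"rx": 0,"ry": 0,"rz": 0,"gripper": 0.2},
  {"dx": 7,"dy": 210,"dz": 0,"rx": 0,"ry": 0,"rz": 0,"gripper": 0.2},
  {"dx": 8,"dy": 225,"dz": 0,"rx": 0,"ry": 0,"rz": 0,"gripper": 0.2},
  {"dx": 8,"dy": 230,"dz": 0,"rx": 0,"ry": 0,"rz": 0,"gripper": 0.2},
])

```text
t: 8.45
eef_pos: [0.5209, 0.221, 0.2323]
ee_rot: [3.141, 0.001, -3.027]
force: [-0.8, 0.0, -0.1]
width: 0.07
gripper_force: 0.0
```

```bash
python3 go.py 0.5145 0.268 0.102 -3.03
python3 - <<'E'
from h import *
for n in ("top","side","wrist"):
    g=arm.grab_frame(n);W=cloud(g)[0];im=g["frame"].astype(int)
    if n=="wrist": save("w4.png",g["frame"])
    nr=np.hypot(W[...,0]-.514,W[...,1]-.268)<.04
    for a,b in ((.128,.145),(.075,.11)):
        m=nr&(W[...,2]>a)&(W[...,2]<b);p=W[m]
        if len(p)>10: print(n,len(p),p.mean(0).round(4),p.min(0).round(4),p.max(0).round(4))
    c=(np.hypot(W[...,0]-.5465,W[...,1]-.038)<.045)&(W[...,2]>.143)&(W[...,2]<.158);p=W[c]
    if len(p)>10: print(n,"rim",len(p),cv2.minEnclosingCircle(p[:,:2].astype(np.float32)))
E
```

```text
t 8.45 pos [0.5209 0.221  0.2323] rot [ 3.141e+00  1.000e-03 -3.027e+00] q [ 0.75  0.19 -0.25 -0.   -1.13 -2.2 ] w 0.07 F [-0.8  0.  -0.1]
d [  1.1  47.4 130.3] norm 138.7 r [0.001 0.001 0.003]
top rim 268 ((0.5459383726119995, 0.04064688831567764), 0.030990879982709885)
side 40 [0.5165 0.2646 0.135 ] [0.5046 0.2525 0.1286] [0.5285 0.2825 0.1397]
side 74 [0.5166 0.26   0.0906] [0.503  0.2504 0.075 ] [0.5305 0.2761 0.1098]
side rim 142 ((0.5470118522644043, 0.037172287702560425), 0.032661326229572296)
wrist 914 [0.5156 0.2703 0.1388] [0.5034 0.258  0.1281] [0.5299 0.2832 0.1416]
wrist 577 [0.5103 0.2658 0.0844] [0.4992 0.2537 0.075 ] [0.532  0.2874 0.11  ]
wrist rim 1430 ((0.5449808239936829, 0.043006595224142075), 0.030049720779061317)
```

View pics/w4.png

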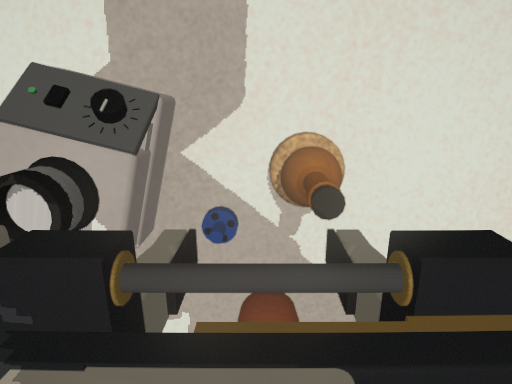

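The wrist view shows the flask stopper at (328,203), to the right of the finger gap; it measures (0.516, 0.270). I'll shift over it, then descend.

Request:
jog_arm([
  {"dx": 0,"dy": 24,"dz": 0,"rx": 0,"ry": 0,"rz": 0,"gripper": 0.2},
  {"dx": 0,"dy": 42,"dz": 0,"rx": 0,"ry": 0,"rz": 0,"gripper": 0.2},
  {"dx": 0,"dy": 48,"dz": 0,"rx": 0,"ry": 0,"rz": 0,"gripper": 0.2},
  {"dx": 0,"dy": 48,"dz": 15,"rx": 0,"ry": 0,"rz": 0,"gripper": 0.2},
  {"dx": 0,"dy": 48,"dz": 35,"rx": 0,"ry": 0,"rz": 0,"gripper": 0.2},
  {"dx": 0,"dy": 48,"dz": 50,"rx": 0,"ry": 0,"rz": 0,"gripper": 0.2},
  {"dx": 0,"dy": 48,"dz": 50,"rx": 0,"ry": 0,"rz": 0,"gripper": 0.2},
  {"dx": 0,"dy": 48,"dz": 50,"rx": 0,"ry": 0,"rz": 0,"gripper": 0.2},
])

```text
t: 9.27
eef_pos: [0.516, 0.2649, 0.1816]
ee_rot: [-3.14, -0.001, -3.031]
force: [0.1, -0.2, 0.9]
width: 0.0699
gripper_force: 0.0
```

```bash
python3 go.py 0.5155 0.269 0.103 -3.03
```

```text
t 9.2667 pos [0.516  0.2649 0.1816] rot [-3.140e+00 -1.000e-03 -3.031e+00] q [ 0.81  0.25 -0.29  0.   -1.03 -2.27] w 0.0699 F [ 0.1 -0.2  0.9]
d [-0.1  4.2 78.6] norm 78.7 r [-0.001 -0.001 -0.001]
```

Request:
jog_arm([
  {"dx": 0,"dy": 4.2,"dz": 15,"rx": 0,"ry": 0,"rz": 0,"gripper": 0.2},
  {"dx": 0,"dy": 4.2,"dz": 30,"rx": 0,"ry": 0,"rz": 0,"gripper": 0.2},
  {"dx": 0,"dy": 4.2,"dz": 45,"rx": 0,"ry": 0,"rz": 0,"gripper": 0.2},
  {"dx": 0,"dy": 4.2,"dz": 60,"rx": 0,"ry": 0,"rz": 0,"gripper": 0.2},
  {"dx": 0,"dy": 4.2,"dz": 72,"rx": 0,"ry": 0,"rz": 0,"gripper": 0.2},
  {"dx": 0,"dy": 4.2,"dz": 78,"rx": 0,"ry": 0,"rz": 0,"gripper": 0.2},
  {"dx": 0,"dy": 4.2,"dz": 78,"rx": 0,"ry": 0,"rz": 0,"gripper": 0.2},
  {"dx": 0,"dy": 4.2,"dz": 78,"rx": 0,"ry": 0,"rz": 0,"gripper": 0.35},
])

```text
t: 9.93
eef_pos: [0.516, 0.2706, 0.1048]
ee_rot: [3.141, 0.001, -3.03]
force: [0.3, 0.8, 0.1]
width: 0.0674
gripper_force: 0.0
```

Request:
jog_arm([
  {"dx": 0,"dy": 0,"dz": 0,"rx": 0,"ry": 0,"rz": 0,"gripper": 0.5},
  {"dx": 0,"dy": 0,"dz": 0,"rx": 0,"ry": 0,"rz": 0,"gripper": 0.65},
  {"dx": 0,"dy": 0,"dz": 0,"rx": 0,"ry": 0,"rz": 0,"gripper": 0.8},
  {"dx": 0,"dy": 0,"dz": 0,"rx": 0,"ry": 0,"rz": 0,"gripper": 1},
  {"dx": 0,"dy": 0,"dz": 0,"rx": 0,"ry": 0,"rz": 0,"gripper": 1},
  {"dx": 0,"dy": 0,"dz": 0,"rx": 0,"ry": 0,"rz": 0,"gripper": 1},
  {"dx": 0,"dy": 0,"dz": 0,"rx": 0,"ry": 0,"rz": 0,"gripper": 1},
  {"dx": 0,"dy": 0,"dz": 0,"rx": 0,"ry": 0,"rz": 0,"gripper": 1},
], force=35)

```text
t: 10.6
eef_pos: [0.5155, 0.2706, 0.104]
ee_rot: [3.142, 0.0, -3.03]
force: [0.6, 0.0, 1.8]
width: 0.0267
gripper_force: 35.0
```

Request:
jog_arm([
  {"dx": 0,"dy": 0,"dz": -4,"rx": 0,"ry": 0,"rz": 0,"gripper": 1},
  {"dx": 0,"dy": 0,"dz": -15,"rx": 0,"ry": 0,"rz": 0,"gripper": 1},
  {"dx": 0,"dy": 0,"dz": -35,"rx": 0,"ry": 0,"rz": 0,"gripper": 1},
  {"dx": 0,"dy": 0,"dz": -65,"rx": 0,"ry": 0,"rz": 0,"gripper": 1},
  {"dx": 0,"dy": 0,"dz": -95,"rx": 0,"ry": 0,"rz": 0,"gripper": 1},
  {"dx": 0,"dy": 0,"dz": -125,"rx": 0,"ry": 0,"rz": 0,"gripper": 1},
  {"dx": 0,"dy": 0,"dz": -150,"rx": 0,"ry": 0,"rz": 0,"gripper": 1},
  {"dx": 0,"dy": 0,"dz": -160,"rx": 0,"ry": 0,"rz": 0,"gripper": 1},
])

```text
t: 11.27
eef_pos: [0.5165, 0.2711, 0.2689]
ee_rot: [3.139, 0.005, -3.029]
force: [0.7, -0.4, -1.9]
width: 0.0273
gripper_force: 35.0
```

```bash
python3 go.py 0.546 0.039 0.265 -3.03
```

```text
t 11.2667 pos [0.5165 0.2711 0.2689] rot [ 3.139  0.005 -3.029] q [ 0.82  0.19 -0.17  0.   -1.21 -2.28] w 0.0273 F [ 0.7 -0.4 -1.9]
d [  -3.3 -234.     3.3] norm 234.0 r [0.003 0.005 0.001]
```

Request:
jog_arm([
  {"dx": 0,"dy": -20,"dz": -3,"rx": 0,"ry": 0,"rz": 0,"gripper": 1},
  {"dx": -1,"dy": -50,"dz": -3,"rx": 0,"ry": 0,"rz": 0,"gripper": 1},
  {"dx": -1,"dy": -83,"dz": -3,"rx": 0,"ry": 0,"rz": 0,"gripper": 1},
  {"dx": -2,"dy": -116,"dz": -3,"rx": 0,"ry": 0,"rz": 0,"gripper": 1},
  {"dx": -2,"dy": -150,"dz": -3,"rx": 0,"ry": 0,"rz": 0,"gripper": 1},
  {"dx": -3,"dy": -185,"dz": -3,"rx": 0,"ry": 0,"rz": 0,"gripper": 1},
  {"dx": -3,"dy": -215,"dz": -3,"rx": 0,"ry": 0,"rz": 0,"gripper": 1},
  {"dx": -3,"dy": -234,"dz": -3,"rx": 0,"ry": 0,"rz": 0,"gripper": 1},
])

```text
t: 11.93
eef_pos: [0.5438, 0.0357, 0.2667]
ee_rot: [-3.141, -0.001, -3.031]
force: [0.0, 0.1, -2.7]
width: 0.0271
gripper_force: 35.0
```

Request:
jog_arm([
  {"dx": 0,"dy": 0,"dz": 0,"rx": 0,"ry": 0,"rz": 0,"gripper": 1},
  {"dx": 0,"dy": 0,"dz": 0,"rx": 0,"ry": 0,"rz": 0,"gripper": 1},
  {"dx": 0,"dy": 0,"dz": 0,"rx": 0,"ry": 0,"rz": 0,"gripper": 1},
  {"dx": 0,"dy": 0,"dz": 0,"rx": 0,"ry": 0,"rz": 0,"gripper": 1},
  {"dx": 0,"dy": 0,"dz": 0,"rx": 0,"ry": 0,"rz": 0,"gripper": 1},
  {"dx": 0,"dy": 0,"dz": 0,"rx": 0,"ry": 0,"rz": 0,"gripper": 1},
  {"dx": 0,"dy": 0,"dz": 0,"rx": 0,"ry": 0,"rz": 0,"gripper": 1},
  {"dx": 0,"dy": 0,"dz": 0,"rx": 0,"ry": 0,"rz": 0,"gripper": 1},
])

```text
t: 12.6
eef_pos: [0.5444, 0.0388, 0.2669]
ee_rot: [3.142, -0.0, -3.029]
force: [-0.2, 0.3, -1.8]
width: 0.0271
gripper_force: 35.0
```

```bash
python3 go.py 0.546 0.039 0.265 -3.03
python3 - <<'E'
from h import *
v=[]
for n in ("side","wrist"):
    g=arm.grab_frame(n);W,d,c=cloud(g);im=g["frame"];v.append(im)
    hsv=cv2.cvtColor(im,cv2.COLOR_RGB2HSV)
    am=(hsv[...,0]<20)&(hsv[...,1]>140)
    for a,b,nm in ((.19,.215,"bulb"),(.235,.275,"neck")):
        m=am&(np.hypot(W[...,0]-.546,W[...,1]-.039)<.06)&(W[...,2]>a)&(W[...,2]<b);p=W[m]
        if len(p)>10: print(n,nm,len(p),p.mean(0).round(4),p.min(0).round(4),p.max(0).round(4))
    c_=(np.hypot(W[...,0]-.546,W[...,1]-.039)<.045)&(W[...,2]>.143)&(W[...,2]<.158)&(hsv[...,2]<90);p=W[c_]
    if len(p)>10: print(n,"rim",len(p),cv2.minEnclosingCircle(p[:,:2].astype(np.float32)),p.min(0).round(4),p.max(0).round(4))
save("v5.png",np.hstack([cv2.resize(v[0][130:250,180:300],(400,400)),cv2.resize(v[1],(400,400))]))
E
```

```text
t 12.6 pos [0.5444 0.0388 0.2669] rot [ 3.142 -0.    -3.029] q [ 0.43  0.13 -0.24 -0.   -1.2  -1.89] w 0.0271 F [-0.2  0.3 -1.8]
d [-1.6  0.   1.9] norm 2.4 r [ 0.    -0.     0.001]
side bulb 141 [0.5411 0.012  0.2049] [0.5155 0.0035 0.1913] [0.5699 0.0299 0.2149]
side neck 61 [0.5403 0.0306 0.2452] [0.5294 0.0133 0.2356] [0.5614 0.0528 0.2745]
side rim 135 ((0.5462029576301575, 0.03705946356058121), 0.03158491104841232) [0.5176 0.0072 0.1432] [0.5752 0.0681 0.1497]
wrist bulb 153 [0.5169 0.0345 0.2129] [0.5137 0.0147 0.2091] [0.5264 0.0584 0.2149]
wrist neck 2409 [0.5354 0.0379 0.2493] [0.5254 0.0193 0.235 ] [0.5595 0.0576 0.275 ]
wrist rim 686 ((0.5372852087020874, 0.039291076362133026), 0.02901677042245865) [0.5164 0.0106 0.143 ] [0.5411 0.0681 0.1521]
```

View pics/v5.png

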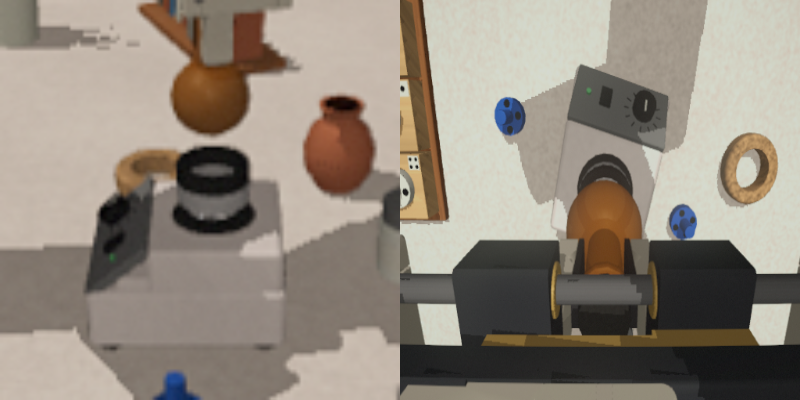

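The left crop shows the bulb at (210,97) upright over the empty cradle rim at (212,165), needing about 3 mm more in +x. The right view shows it centred between the fingers. I'll correct and lower to contact.

Request:
jog_arm([
  {"dx": -2.6,"dy": 0.5,"dz": 5,"rx": 0,"ry": 0,"rz": 0,"gripper": 1},
  {"dx": -2.6,"dy": 0.5,"dz": 12,"rx": 0,"ry": 0,"rz": 0,"gripper": 1},
  {"dx": -2.6,"dy": 0.5,"dz": 20,"rx": 0,"ry": 0,"rz": 0,"gripper": 1},
  {"dx": -2.6,"dy": 0.5,"dz": 26,"rx": 0,"ry": 0,"rz": 0,"gripper": 1},
  {"dx": -2.6,"dy": 0.5,"dz": 30,"rx": 0,"ry": 0,"rz": 0,"gripper": 1},
  {"dx": -2.6,"dy": 0.5,"dz": 33,"rx": 0,"ry": 0,"rz": 0,"gripper": 1},
  {"dx": -2.6,"dy": 0.5,"dz": 35,"rx": 0,"ry": 0,"rz": 0,"gripper": 1},
  {"dx": -2.6,"dy": 0.5,"dz": 35,"rx": 0,"ry": 0,"rz": 0,"gripper": 1},
])

```text
t: 13.37
eef_pos: [0.5468, 0.0391, 0.2314]
ee_rot: [-3.141, -0.001, -3.03]
force: [0.5, -2.0, -2.2]
width: 0.0273
gripper_force: 35.0
```

Request:
jog_arm([
  {"dx": 0,"dy": 0,"dz": 1,"rx": 0,"ry": 0,"rz": 0,"gripper": 1},
  {"dx": 0,"dy": 0,"dz": 2,"rx": 0,"ry": 0,"rz": 0,"gripper": 1},
  {"dx": 0,"dy": 0,"dz": 3,"rx": 0,"ry": 0,"rz": 0,"gripper": 1},
  {"dx": 0,"dy": 0,"dz": 4,"rx": 0,"ry": 0,"rz": 0,"gripper": 1},
  {"dx": 0,"dy": 0,"dz": 4,"rx": 0,"ry": 0,"rz": 0,"gripper": 1},
  {"dx": 0,"dy": 0,"dz": 4,"rx": 0,"ry": 0,"rz": 0,"gripper": 1},
  {"dx": 0,"dy": 0,"dz": 4,"rx": 0,"ry": 0,"rz": 0,"gripper": 1},
  {"dx": 0,"dy": 0,"dz": 4,"rx": 0,"ry": 0,"rz": 0,"gripper": 1},
])

```text
t: 14.03
eef_pos: [0.5472, 0.0391, 0.2282]
ee_rot: [3.142, 0.001, -3.03]
force: [-0.3, -0.7, 4.2]
width: 0.0272
gripper_force: 35.0
```

Request:
jog_arm([
  {"dx": 0,"dy": 0,"dz": 1,"rx": 0,"ry": 0,"rz": 0,"gripper": 1},
  {"dx": 0,"dy": 0,"dz": 2,"rx": 0,"ry": 0,"rz": 0,"gripper": 1},
  {"dx": 0,"dy": 0,"dz": 3,"rx": 0,"ry": 0,"rz": 0,"gripper": 1},
  {"dx": 0,"dy": 0,"dz": 4,"rx": 0,"ry": 0,"rz": 0,"gripper": 1},
  {"dx": 0,"dy": 0,"dz": 4,"rx": 0,"ry": 0,"rz": 0,"gripper": 1},
  {"dx": 0,"dy": 0,"dz": 4,"rx": 0,"ry": 0,"rz": 0,"gripper": 1},
  {"dx": 0,"dy": 0,"dz": 4,"rx": 0,"ry": 0,"rz": 0,"gripper": 1},
  {"dx": 0,"dy": 0,"dz": 4,"rx": 0,"ry": 0,"rz": 0,"gripper": 1},
])

```text
t: 14.7
eef_pos: [0.5473, 0.0392, 0.2243]
ee_rot: [-3.142, 0.001, -3.03]
force: [-0.7, 1.2, 7.2]
width: 0.0272
gripper_force: 35.0
```

```bash
cat > rim.py <<'E'
from h import *
s=arm.get_state();print(s["t"],s["eef_pos"].round(4),s["force"].round(1))
im=None
for n in ("side","side"):
    g=arm.grab_frame(n);W,d,c=cloud(g);im=g["frame"];hsv=cv2.cvtColor(im,cv2.COLOR_RGB2HSV)
    near=np.hypot(W[...,0]-.546,W[...,1]-.038)<.05
    k=near&(W[...,2]>.125)&(W[...,2]<.156)&(hsv[...,2]<75);v,u=np.where(k);p=W[k]
    col=np.abs(u-np.median(u))<12
    print("rim top z",np.percentile(p[:,2],[90,97]).round(4),"x",p[:,0].min().round(4),p[:,0].max().round(4))
    b=near&(hsv[...,0]<20)&(hsv[...,1]>140)&(W[...,2]>.158);q=W[b]
    print("bulb x",q[:,0].min().round(4),q[:,0].max().round(4),"z",q[:,2].min().round(4))
save("r%d.png"%(s["t"]*10),cv2.resize(im[130:250,180:300],(480,480)))
E
python3 rim.py
```

```text
14.7 [0.5473 0.0392 0.2243] [-0.7  1.2  7.2]
rim top z [0.151  0.1536] x 0.5171 0.5747
bulb x 0.498 0.5951 z 0.158
rim top z [0.1514 0.1538] x 0.5172 0.5743
bulb x 0.4979 0.5951 z 0.158
```

Request:
jog_arm([
  {"dx": 0,"dy": 0,"dz": 0.5,"rx": 0,"ry": 0,"rz": 0,"gripper": 1},
  {"dx": 0,"dy": 0,"dz": 1,"rx": 0,"ry": 0,"rz": 0,"gripper": 1},
  {"dx": 0,"dy": 0,"dz": 1.3,"rx": 0,"ry": 0,"rz": 0,"gripper": 1},
  {"dx": 0,"dy": 0,"dz": 1.3,"rx": 0,"ry": 0,"rz": 0,"gripper": 1},
  {"dx": 0,"dy": 0,"dz": 1.3,"rx": 0,"ry": 0,"rz": 0,"gripper": 1},
  {"dx": 0,"dy": 0,"dz": 1.3,"rx": 0,"ry": 0,"rz": 0,"gripper": 1},
  {"dx": 0,"dy": 0,"dz": 1.3,"rx": 0,"ry": 0,"rz": 0,"gripper": 1},
  {"dx": 0,"dy": 0,"dz": 1.3,"rx": 0,"ry": 0,"rz": 0,"gripper": 1},
])

```text
t: 15.47
eef_pos: [0.5474, 0.0391, 0.2231]
ee_rot: [-3.142, 0.001, -3.03]
force: [-1.3, -0.1, 7.3]
width: 0.0274
gripper_force: 35.0
```

```bash
python3 rim.py; ls pics
```

```text
15.4667 [0.5474 0.0391 0.2231] [-1.3 -0.1  7.3]
rim top z [0.1508 0.1547] x 0.5169 0.5744
bulb x 0.4981 0.5949 z 0.1582
rim top z [0.1504 0.1534] x 0.517 0.5744
bulb x 0.4982 0.5953 z 0.158
crop.png
r147.png
r154.png
s3.png
side0.png
top0.png
v2.png
v5.png
w1.png
w4.png
```

Run:
```python
from h import *
D=np.load("f0.npz");a=D["si"];g=arm.grab_frame("side");b=g["frame"];W,d,c=cloud(g)
ga=cv2.cvtColor(a,cv2.COLOR_RGB2GRAY);gb=cv2.cvtColor(b,cv2.COLOR_RGB2GRAY)
for lo,hi in ((234,240),(240,246),(246,252)):
    print(lo,ga[172:206,lo:hi].mean(1).astype(int),"\n   ",gb[172:206,lo:hi].mean(1).astype(int))
v=g["view"]
def px(p):
    P=v[:3,:3]@np.array(p)+v[:3,3];return (g["fx"]*P[0]/P[2]+g["cx"],g["fy"]*P[1]/P[2]+g["cy"])
print(px((.546,.007,.150)),px((.546,.007,.143)))
save("z.png",np.hstack([cv2.resize(x[130:220,200:290],(400,400),interpolation=2) for x in (a,b)]))
```

```text
234 [158 149 136 127 118  93 122 123 105  77  39  26  23  24  34  72 109 121
 121 112 100  79  56  37  27  33  68 138 184 195 169 119 122 137] 
    [ 85  82  80  76  69  60  53  47  40  34  31  32  27  19  18  18  26  53
  89 101  99  95  81  51  23  18  40  83 115 122 121 120 122 135]
240 [154 151 151 154 150 151 153 138 152 153 115  31  23  22  22  19  58 102
 117 112 112 116 118  89  21  19  25  25 158 197 195 168 120 138] 
    [ 90  88  83  74  61  59  56  53  50  50  51  46  34  18  22  19  21  17
  53  97 112 108 108 109  82  12  17  18  93 126 122 121 123 137]
246 [182 173 160 131  77  99 159 167 137  95  61  22  17  19  19  35  81 105
 107 104 101  91  79  52  16  15  17  95 174 194 191 189 162 135] 
    [ 73  72  69  64  56  52  49  49  46  45  41  36  25  18  20  19  18  34
  79 104 105 103 101  81  40  14  17  57 109 124 121 120 122 138]
(np.float64(244.59751119394355), np.float64(183.6008883130065)) (np.float64(244.60805474240084), np.float64(185.8739388373232))
```

View pics/z.png

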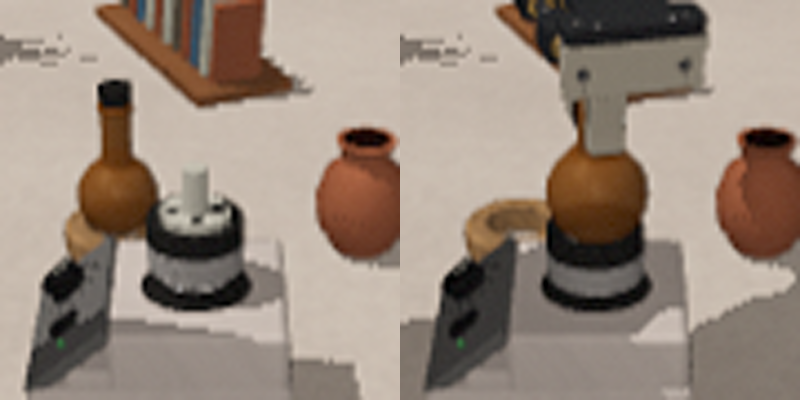

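The black ring has moved down about 2.05 px, or about 6.4 mm. The flask is upright and centred in it at (597,195) in the right crop. I'll hand in.

```bash
python3 -c "
from station import arm
print(arm.job_done())"
```

```text
the job is handed in; nothing more can be done
None
```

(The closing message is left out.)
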